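# Spent battery into the push-to-open bin

### The job

Get the used battery out of the tray and into the tilt-out bin: press the bin's flap inward until its touch latch lets go and it springs ajar, drop the battery in, then press the flap in again so that it latches and stays shut. Leave the nail clipper, the mug and the remote where they are.

Things in the scene. Friction and masses are not known exactly. Their poses are not given: they have to be found in the camera images.
- bin: Pale grey plastic tilt-out bin, fixed, 160 mm deep (x), 200 wide (y), 200 high. Origin on the table below the middle of the shut flap's front face; x points inward (to the back), z up. The flap is the whole front, 8 mm thick, 14 to 200 mm high, hinged along its foot (axis along y at x=6, z=12 mm). Roof and sides begin at x=20 mm, 12 mm behind the shut flap. A bucket behind the flap tilts with it.
- flap (a joint): Flap angle (rad): 0 latched shut, + tipped out to the bin's -x, - pressed in past shut (stop at -0.062, 11 mm at the top). A spring opens it, a push-push latch holds it. From 0, press to -0.042 or beyond and let go: it springs to 0.45. From 0.45, press to -0.042 or beyond and let go: it settles at 0, latched. Less may fail. About 4 N near the top edge ajar, 7 N past shut, more if fast.
- flap_top (a point): Middle of the top edge of the flap's front face (moves with it; 200 mm above the table when shut). x inward through the flap, y along the edge, z up the flap. Ajar at 0.45 the edge is 82 mm further out and 178 mm above the table; the mouth from it to the roof's front edge is then about 90 mm by 126 mm (y), centred about 30 mm out (-x) from the bin's origin.
- bucket_floor (a point): Centre of the inner floor of the bucket behind the flap (moves with the flap). x inward, y across, z up out of the bucket. The inside is 103 mm (x) by 126 mm (y); the walls are about 82 mm high, at the sides near the flap 160 mm.
- battery_center (a point): Centre of a spent AA battery, a plain dark metal cylinder with a brass-coloured band, 14.5 mm in diameter and 50.5 mm long, 24 g, lying in the tray; x runs along its length. Its centre is 7 mm above the tray's floor.
- tray: Lacquered wooden tray fixed to the table, 240 mm (x) by 180 mm (y), rim 16 mm high, wall 7 mm, floor 7 mm thick. Origin at the centre of its underside, z up. Battery and nail clipper lie in it.
- clipper: Chrome nail clipper, 62 by 13 by 11 mm, lying along its x in the tray; origin at the centre of its underside. A bystander.
- mug: Black ceramic mug, 80 mm in diameter, 92 mm high, handle on its +y side; origin at the centre of its underside. A bystander.
- remote: Silver remote control, 165 by 45 by 18 mm, long side along its x; origin at the centre of its underside. A bystander.
Mind the look-alikes: they are no part of the job. Leave any green look-alike of the part that bears battery_center alone.

How it is judged:
By the outcome, as a careful person would: the job done as asked, in the order asked, and still so for the second after the job is handed in, with the robot touching nothing.
It also fails if it takes over 72 s, if anything falls off the work surface, if the arm or the gripper's body presses on something with over 40 N, if the wrist force passes 120 N, or if a joint passes its speed limit or range.

### The arm

A 6-joint arm with a two-finger parallel gripper is mounted at the origin on the work surface. World frame = base frame: x ahead of the robot, y to its left, z up, the work surface at z = 0. Lengths are in mm, angles in rad, forces in N, time in s.
With the tool pointing down it reaches from about 225 to 875 mm from the base axis. Payload 3.4 kg.
Tool frame: the origin (TCP) lies midway between the tips of the shut fingers; the grasp point (between the pads) lies 19 mm behind it; z points along the fingers, y is the line along which they close (so a half turn about z gives the same grasp; the last joint's range is limited). The gripper opens to 85 mm and grips with 20 to 120 N. Pads are 22 mm wide; open, the fingers measure 114 mm over their backs; the gripper's body (76 mm by 85 mm) begins 54 mm behind the grasp point. The pads swing forward as they close: fully open they stand 13 mm farther back than shut.
Start: joints at [-1.263, 0.276, 1.505, -0, 1.361, -0.121], TCP at [239.077, -522.977, 231.328] pointing down, gripper open.
Joint ranges: [-2.89, 2.89], [-0.75, 2.08], [0.22, 2.7], [-1.18, 4.32], [0.11, 2.71], [-2.7, 2.7]. Speed limits (rad/s): [2.57, 2.57, 3.14, 3.14, 3.14, 3.14].

### API

Orientations are given as [roll, pitch, yaw] about the fixed x, y, z axes, in that order (R = Rz(yaw) Ry(pitch) Rx(roll)).
In Python, from rig import bot gives the robot as it stands.
- The arm moves only by the tool apply_moves, never from a script. Its argument "deltas" is a list of rows, each a list of 7 numbers: the opening in per cent of the stroke, from 0 (shut) to 100 (fully open), then the shift along the tool's x, y, z in cm, then the turn, a rotation vector about the tool's x, y, z in rad. In form: [[hand, dx, dy, dz, wx, wy, wz], ...]. A call has exactly 8 rows; each row shifts and turns the commanded pose from where the row before left it, along the tool's axes as they then stand; what a row does not reach is not made up. A row lasts 1/12 s, in which the tool goes at most 41.7 mm and 7.16 degrees, less where a joint would pass 70% of its speed; a pose out of reach is approached as far as the arm can. A call with a gripper value outside its range is refused whole. The fingers move at their own pace and stop on an object; the grip force is fixed at half the most. Time passes only in rows, so rows that do not move let the fingers close, or fill a call up. It gives the time, the measured TCP pose, the force, the opening and the grip force at its end, in the units of the state.
- bot.get_obs(): the state, without advancing time (a new reading comes with each control period).
- bot.camera(name): name is "scene" or "top" or "wrist"; returns a dict with "image" (384x512x3 uint8, red, green, blue), "range_z" (384x512 float32, mm along the optical axis (not along the pixel's ray), 0 where there is no reading), "fx", "fy", "cx", "cy" (pixels), "k1" (the pictures are not rectified: a ray, as slopes to the right and down, at radius r is drawn at 1 + k1 r^2 times it, then the intrinsics apply), "extrinsics" (4x4, takes a point from world to camera coordinates). Camera axes: x right, y up, looking along -z (the intrinsics and any distortion apply to the point x, -y, -z); pixel columns grow to the right and rows downward; lengths in mm; the calibration is good to about 2 mm. A picture is of the moment at which its call begins.
- bot.job_done(): hands the job in; it is judged then, once.
The state is a dict: "t": time; "q": joint angles; "joint_velocities": joint speeds; "joint_torque": joint torques, N m; "position": TCP position; "eef_rot": TCP orientation; "ft_force": force on the tool from outside, world axes, zero at the start; "ft_torque": the same for the moment, N m; "opening": finger opening in mm; "grip_force": force on a finger pad.
Only numpy, scipy, OpenCV 4.12 (cv2) and the standard library are available. Lean on these libraries where they do the work, as an engineer would, in place of code of your own. Each camera call takes 0.05 s, during which the arm holds its last target. There are 200 camera calls.

## Working session

There is one attempt and no reset: what is moved stays moved. The work goes in short steps, Python scripts to look and compute and a tool call to move; the robot and the scene stay as the last step left them, time stands still between calls to the robot, and variables do not carry over. Pictures are saved under pics/ and viewed, at most 10 in all, crops included, and the job is handed in when it is done.

Besides the shell and the picture viewer there is one more tool, called after "Request:" in YAML: its name, and indented under it one key for each argument. apply_moves: Moves the arm, as the interface text tells. Its arguments: {"type":"object","properties":{"deltas":{"type":"array"}},"required":["deltas"]}

```bash
mkdir -p pics; cat > h.py <<'E'
import numpy as np,cv2
from scipy.spatial.transform import Rotation as R
from rig import bot
def world(c,u,v,z=None):
    """pixel -> world by range, or by ray on plane z"""
    x=(u-c['cx'])/c['fx'];y=(v-c['cy'])/c['fy'];r0=np.hypot(x,y);r=r0
    for _ in range(10): r=r0/(1+c['k1']*r*r)
    s=r/r0 if r0>0 else 1
    d=np.array([x*s,-y*s,-1.]);E=np.array(c['extrinsics']);Rt=E[:3,:3].T;o=-Rt@E[:3,3]
    w=Rt@d
    k=c['range_z'][int(round(v)),int(round(u))] if z is None else (z-o[2])/w[2]
    return o+k*w
def snap(n,f):
    c=bot.camera(n);cv2.imwrite('pics/'+f,c['image'][:,:,::-1]);return c
E
python3 - <<'E'
from h import *
import pickle
a=snap('scene','s1.png');b=snap('top','t1.png')
pickle.dump((a,b),open('c1.pkl','wb'))
i=np.hstack([cv2.imread('pics/s1.png'),cv2.imread('pics/t1.png')])
o=bot.get_obs();print(o['t'],o['position'],o['eef_rot'],o['opening'])
for c in (a,b):print(np.round(c['extrinsics'],2).tolist(),c['fx'],c['k1'])
E
```

```text
0.1 [ 238.91727346 -522.50204345  230.51568291] [-3.13994207e+00 -2.10496748e-04  4.28748322e-01] 85.23408264462394
[[-0.95, -0.3, -0.01, 536.31], [0.28, -0.9, 0.34, -156.73], [-0.11, 0.33, 0.94, -951.53], [0.0, 0.0, 0.0, 1.0]] 398.8358956352815 -0.07232345009285862
[[-0.02, -1.0, -0.0, 83.31], [0.99, -0.02, 0.12, -582.15], [-0.12, -0.0, 0.99, -874.22], [0.0, 0.0, 0.0, 1.0]] 361.2296241105237 -0.11252546723660145
```

View pics/s1.png

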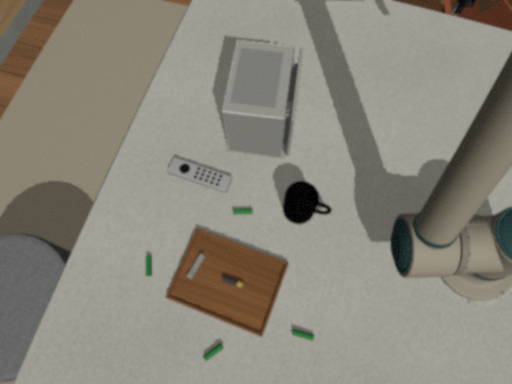

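View pics/t1.png

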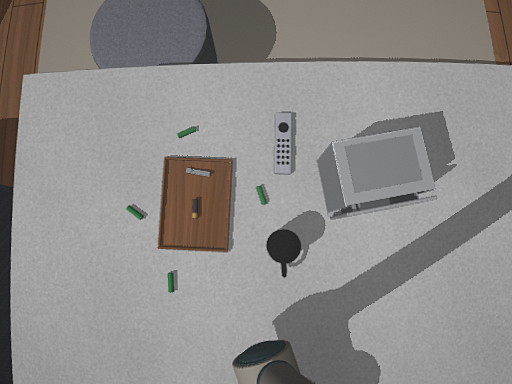

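The top view shows the battery at about (195,207), the clipper at (198,172), the mug at (284,246), the remote at (284,142) and the bin with its flap along (330,215)-(436,197), facing the robot. There are four green look-alikes outside the tray.

```bash
python3 - <<'E'
from h import *
import pickle
a,b=pickle.load(open('c1.pkl','rb'))
for n,u,v in [('bat',195,207),('batT',195,198),('batB',195,217),('mug',284,246),('clip',198,172),('trayTL',166,157),('trayBR',229,250)]:
  print(n,np.round(world(b,u,v)))
# all points z 150..260 in bin area
pts=[]
for v in range(110,225):
  for u in range(310,450):
    if b['range_z'][v,u]>0: pts.append(np.r_[world(b,u,v),u,v])
P=np.array(pts)
m=(P[:,2]>185)&(P[:,2]<215);Q=P[m]
print(m.sum(),Q[:,2].mean(), cv2.minAreaRect(Q[:,:2].astype(np.float32)), cv2.boxPoints(cv2.minAreaRect(Q[:,:2].astype(np.float32))))
# flap strip
for u in range(345,435,10):
  print(u,[(v,*np.round(world(b,u,v)).astype(int)) for v in range(186,216,2)][-12:])
i=cv2.resize(b['image'][110:230,305:455,::-1],None,fx=5,fy=5,interpolation=cv2.INTER_CUBIC);cv2.imwrite('pics/t1c.png',i)
E
```

```text
bat [546. 230.  22.]
batT [571. 232.   7.]
batB [475.  70. 938.]
mug [442.   5.   6.]
clip [637. 223.  18.]
trayTL [680. 308.  15.]
trayBR [435. 146.  -1.]
6418 200.8901916763122 ((601.591552734375, -199.2557830810547), (161.6826171875, 202.57530212402344), 9.135899543762207) [[ 505.69366 -112.08873]
 [ 537.85785 -312.09427]
 [ 697.48944 -286.42285]
 [ 665.32526  -86.4173 ]]
345 [(192, np.int64(556), np.int64(-111), np.int64(200)), (194, np.int64(552), np.int64(-111), np.int64(201)), (196, np.int64(548), np.int64(-111), np.int64(199)), (198, np.int64(544), np.int64(-110), np.int64(202)), (200, np.int64(540), np.int64(-110), np.int64(200)), (202, np.int64(536), np.int64(-110), np.int64(199)), (204, np.int64(532), np.int64(-110), np.int64(200)), (206, np.int64(527), np.int64(-109), np.int64(203)), (208, np.int64(532), np.int64(-142), np.int64(66)), (210, np.int64(527), np.int64(-143), np.int64(63)), (212, np.int64(523), np.int64(-144), np.int64(56)), (214, np.int64(512), np.int64(-112), np.int64(187))]
355 [(192, np.int64(556), np.int64(-132), np.int64(201)), (194, np.int64(552), np.in
[... 4282 characters left out ...]
64(-348), np.int64(-2)), (214, np.int64(516), np.int64(-345), np.int64(3))]
425 [(192, np.int64(574), np.int64(-379), np.int64(-1)), (194, np.int64(568), np.int64(-379), np.int64(-1)), (196, np.int64(563), np.int64(-376), np.int64(3)), (198, np.int64(540), np.int64(-283), np.int64(199)), (200, np.int64(536), np.int64(-282), np.int64(199)), (202, np.int64(547), np.int64(-376), np.int64(2)), (204, np.int64(541), np.int64(-376), np.int64(0)), (206, np.int64(536), np.int64(-374), np.int64(3)), (208, np.int64(531), np.int64(-374), np.int64(3)), (210, np.int64(526), np.int64(-377), np.int64(-3)), (212, np.int64(520), np.int64(-376), np.int64(-2)), (214, np.int64(515), np.int64(-374), np.int64(2))]
```

View pics/t1c.png

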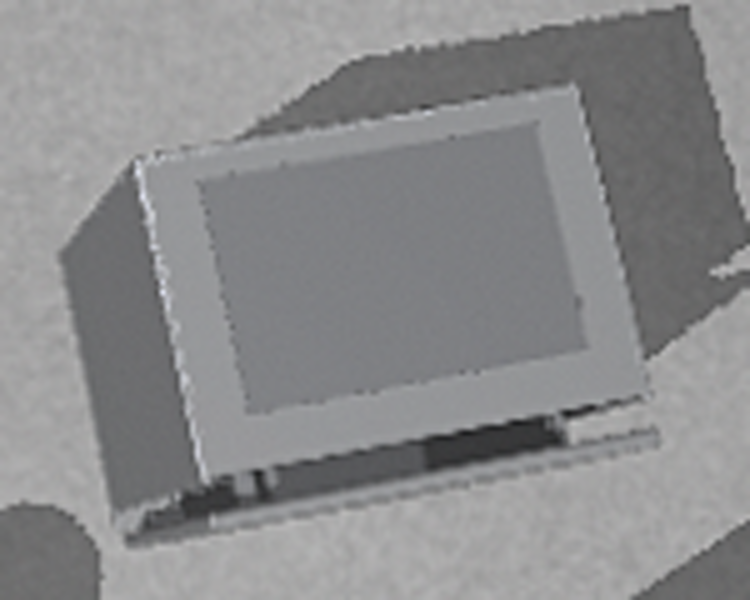

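The crop shows the flap's top edge from (130,540) to (655,437) in front of the roof. That puts the bin origin near (522,-212) with its inward axis at yaw 0.16.

Request:
apply_moves:
  deltas:
    - [0,0,0,0,0,0,0.09]
    - [0,0,0,0,0,0,0.09]
    - [0,0,0,0,0,0,0.09]
    - [0,2.5,-2.5,0,0,0,0]
    - [0,2.5,-2.5,0,0,0,0]
    - [0,2.5,-2.5,0,0,0,0]
    - [0,2.5,-2.5,0,0,0,0]
    - [0,2.5,-2.5,0,0,0,0]

```text
t: 0.77
position: [343.2, -378.2, 230.9]
eef_rot: [-3.141, 0.0, 0.158]
ft_force: [0.3, -0.7, -0.0]
opening: 0.5
grip_force: 0.0
```

```bash
cat >> h.py <<'E'
B=np.array([522,-212.]);TH=0.16
def st():
    o=bot.get_obs();p=o['position'];d=p[:2]-B;c,s=np.cos(TH),np.sin(TH)
    print('t %.2f'%o['t'],'p',np.round(p,1),'rpy',np.round(o['eef_rot'],3),'bin x,y',np.round([c*d[0]+s*d[1],-s*d[0]+c*d[1]],1),'F',np.round(o['ft_force'],1),'open',round(o['opening'],1),'grip',round(o['grip_force'],1),'q6 %.2f'%o['q'][5]);return o
E
python3 -c "
from h import *
st()"
```

```text
t 0.77 p [ 343.2 -378.2  230.9] rpy [-3.141  0.     0.158] bin x,y [-203.  -135.6] F [ 0.3 -0.7 -0. ] open 0.5 grip 0.0 q6 0.44
```

Request:
apply_moves:
  deltas:
    - [0,2.4,-1.9,0.7,0,0,0]
    - [0,2.4,-1.9,0.7,0,0,0]
    - [0,2.4,-1.9,0.7,0,0,0]
    - [0,2.4,-1.9,0.7,0,0,0]
    - [0,2.4,-1.9,0.7,0,0,0]
    - [0,2.4,-1.9,0.7,0,0,0]
    - [0,2.4,-1.9,0.7,0,0,0]
    - [0,0,0,0,0,0,0]

```text
t: 1.43
position: [489.7, -217.4, 180.5]
eef_rot: [-3.137, -0.0, 0.163]
ft_force: [0.0, 0.3, -0.2]
opening: 0.1
grip_force: 0.0
```

```bash
python3 -c "
from h import *
st();c=snap('top','t2.png')
cv2.imwrite('pics/t2c.png',cv2.resize(c['image'][110:260,300:460,::-1],None,fx=4,fy=4))"
```

```text
t 1.43 p [ 489.7 -217.4  180.5] rpy [-3.137 -0.     0.163] bin x,y [-32.7  -0.2] F [ 0.   0.3 -0.2] open 0.1 grip 0.0 q6 0.86
```

View pics/t2c.png

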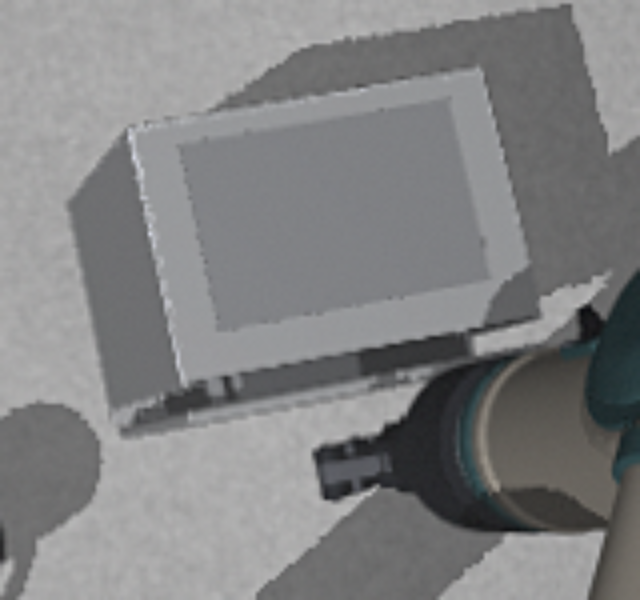

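The crop shows the shut fingers at about (355,465), in front of the flap near the middle of its top edge. I'll press now.

Request:
apply_moves:
  deltas:
    - [0,1.0,0,0,0,0,0]
    - [0,0.8,0,0,0,0,0]
    - [0,0.3,0,0,0,0,0]
    - [0,0.2,0,0,0,0,0]
    - [0,0.2,0,0,0,0,0]
    - [0,0.2,0,0,0,0,0]
    - [0,0.2,0,0,0,0,0]
    - [0,0,0,0,0,0,0]

```text
t: 2.15
position: [514.6, -218.1, 182.4]
eef_rot: [3.141, 0.004, 0.159]
ft_force: [-5.1, -1.6, 3.3]
opening: -0.9
grip_force: 2.7
```

```bash
python3 -c "
from h import *
st()"
```

```text
t 2.15 p [ 514.6 -218.1  182.4] rpy [3.141 0.004 0.159] bin x,y [-8.3 -4.9] F [-5.1 -1.6  3.3] open -0.9 grip 2.7 q6 0.89
```

Request:
apply_moves:
  deltas:
    - [0,0.2,0,0,0,0,0]
    - [0,0.2,0,0,0,0,0]
    - [0,0.2,0,0,0,0,0]
    - [0,0.2,0,0,0,0,0]
    - [0,0,0,0,0,0,0]
    - [0,0,0,0,0,0,0]
    - [0,0,0,0,0,0,0]
    - [0,0,0,0,0,0,0]

```text
t: 2.82
position: [521.8, -217.0, 182.5]
eef_rot: [3.141, 0.005, 0.159]
ft_force: [-6.3, -2.9, 3.3]
opening: -0.2
grip_force: 3.1
```

```bash
python3 -c "
from h import *
st()"
```

```text
t 2.82 p [ 521.8 -217.   182.5] rpy [3.141 0.005 0.159] bin x,y [-1.  -4.9] F [-6.3 -2.9  3.3] open -0.2 grip 3.1 q6 0.90
```

Request:
apply_moves:
  deltas:
    - [0,0.2,0,0,0,0,0]
    - [0,0.2,0,0,0,0,0]
    - [0,0,0,0,0,0,0]
    - [0,0,0,0,0,0,0]
    - [0,0,0,0,0,0,0]
    - [0,0,0,0,0,0,0]
    - [0,0,0,0,0,0,0]
    - [0,0,0,0,0,0,0]

```text
t: 3.48
position: [524.1, -216.6, 182.4]
eef_rot: [3.141, 0.008, 0.159]
ft_force: [-9.3, -4.5, 5.3]
opening: 0.0
grip_force: 4.9
```

```bash
python3 -c "
from h import *
st()"
```

```text
t 3.48 p [ 524.1 -216.6  182.4] rpy [3.141 0.008 0.159] bin x,y [ 1.3 -4.9] F [-9.3 -4.5  5.3] open 0.0 grip 4.9 q6 0.90
```

It has reached the stop, so I retreat fast.

Request:
apply_moves:
  deltas:
    - [0,-4,0,0,0,0,0]
    - [0,-4,0,0,0,0,0]
    - [0,-4,0,0,0,0,0]
    - [0,-3,0,-1,0,0,0]
    - [0,0,0,-3,0,0,0]
    - [0,0,0,-3,0,0,0]
    - [0,0,0,0,0,0,0]
    - [0,0,0,0,0,0,0]

```text
t: 4.15
position: [380.9, -240.0, 254.3]
eef_rot: [3.138, -0.004, 0.158]
ft_force: [-0.2, -0.4, 0.0]
opening: 0.3
grip_force: 0.0
```

```bash
python3 -c "
from h import *
st();c=snap('top','t3.png');d=snap('scene','s3.png')
cv2.imwrite('pics/t3c.png',np.hstack([cv2.resize(c['image'][110:270,150:450,::-1],(600,320)),]))
# battery rays on plane z=14: non-wood dark/brass blob within tray
p=c['image'][185:235,172:225].astype(int);hsv=cv2.cvtColor(c['image'],cv2.COLOR_RGB2HSV)
z=c['range_z'];h=[]
for v in range(185,230):
  for u in range(175,222):
    w=world(c,u,v)
    if 12<w[2]<40 and 500<w[0]<600 and 190<w[1]<270: h.append(w)
h=np.array(h);print(len(h),h.mean(0),cv2.minAreaRect(h[:,:2].astype(np.float32)))"
```

```text
t 4.15 p [ 380.9 -240.   254.3] rpy [ 3.138 -0.004  0.158] bin x,y [-143.8   -5.2] F [-0.2 -0.4  0. ] open 0.3 grip 0.0 q6 0.70
108 [541.81613957 230.4968289   19.97757145] ((541.2618408203125, 218.86898803710938), (38.375640869140625, 49.290706634521484), 83.35055541992188)
```

View pics/t3c.png

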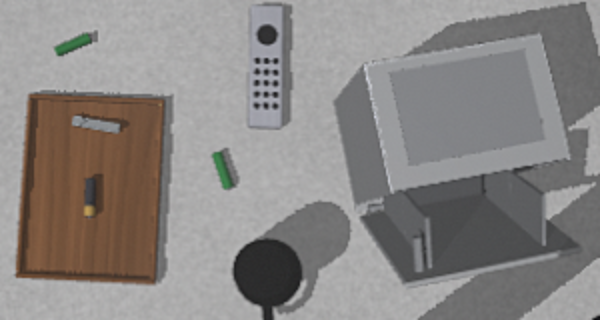

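The flap is ajar. The battery is seen at about (90,197) in the crop, along world x, around (542,230).

Request:
apply_moves:
  deltas:
    - [60,1.8,-3.4,0,0,0,0]
    - [60,1.8,-3.4,0,0,0,0]
    - [60,1.8,-3.4,0,0,0,0]
    - [60,1.8,-3.4,0,0,0,0]
    - [60,1.8,-3.4,0,0,0,0]
    - [60,1.8,-3.4,0,0,0,0]
    - [60,1.8,-3.4,0,0,0,0]
    - [60,1.8,-3.4,0,0,0,0]

```text
t: 4.92
position: [478.6, 54.5, 250.7]
eef_rot: [-3.141, 0.003, 0.159]
ft_force: [1.8, 0.1, 0.0]
opening: 51.4
grip_force: 0.0
```

Request:
apply_moves:
  deltas:
    - [60,1.8,-3.4,0.2,0,0,0]
    - [60,1.8,-3.4,0.2,0,0,0]
    - [60,1.8,-3.4,0.2,0,0,0]
    - [60,1.8,-3.3,0.2,0,0,0]
    - [60,1.6,-3.3,0.2,0,0,0]
    - [60,0,0,3,0,0,0.08]
    - [60,0,0,3,0,0,0.08]
    - [60,0,0,3,0,0,0]

```text
t: 5.58
position: [538.6, 233.2, 149.5]
eef_rot: [3.141, 0.002, -0.002]
ft_force: [-0.1, 0.1, -0.8]
opening: 51.7
grip_force: 0.0
```

```bash
python3 -c "
from h import *
st();c=snap('wrist','w1.png')
import pickle;pickle.dump(c,open('w1.pkl','wb'))"
```

```text
t 5.58 p [538.6 233.2 149.5] rpy [ 3.141e+00  2.000e-03 -2.000e-03] bin x,y [ 87.3 436.9] F [-0.1  0.1 -0.8] open 51.7 grip 0.0 q6 1.86
```

View pics/w1.png

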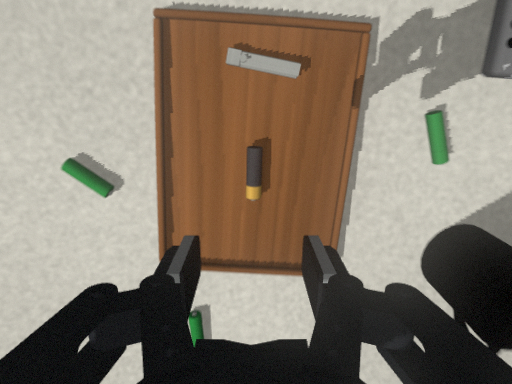

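The wrist view shows the battery from (255,146) to (253,200), its centre near (254,173).

```bash
python3 -c "
from h import *
import pickle
c=pickle.load(open('w1.pkl','rb'))
im=c['image'].astype(int);hsv=cv2.cvtColor(c['image'],cv2.COLOR_RGB2HSV)
m=np.zeros(im.shape[:2],np.uint8);s=slice(135,210),slice(230,280)
m[s]=((im.sum(2)<170)|((im[...,0]>150)&(im[...,1]>110)))[s]
n,l,stt,ct=cv2.connectedComponentsWithStats(m);k=1+stt[1:,4].argmax();v,u=np.nonzero(m)
print(stt[k]);r=cv2.minAreaRect(np.c_[u,v].astype(np.float32));print(r)
bx=cv2.boxPoints(r);print([np.round(world(c,*p,15),1) for p in bx]);print(world(c,*r[0],15),world(c,*r[0]))"
```

```text
[248 144  19  46 267]
((256.8407287597656, 167.88938903808594), (20.42133903503418, 62.99351119995117), 3.814074993133545)
[array([520.8, 238.7,  15. ]), array([579.9, 234.4,  15. ]), array([578.7, 216.3,  15. ]), array([519.4, 219.4,  15. ])]
[550.59617446 227.16100172  15.        ] [552.19001869 227.29608491  21.82033104]
```

```bash
python3 -c "
from h import *
import pickle
c=pickle.load(open('w1.pkl','rb'))
for p in [(255,146),(253,200),(254,173),(247,173),(262,173)]: print(p,np.round(world(c,*p,15),1),np.round(world(c,*p),1))
for v in (155,165,175,185,195): print(v,c['image'][v,242:270].sum(1).tolist())"
```

```text
(255, 146) [570.8 228.9  15. ] [570.  228.8  10.3]
(253, 200) [519.4 230.7  15. ] [521.6 230.8  21.4]
(254, 173) [545.8 229.8  15. ] [547.3 229.8  21.2]
(247, 173) [545.8 236.2  15. ] [547.  236.2  19.8]
(262, 173) [545.7 222.4  15. ] [544.1 222.1   8.4]
155 [281, 277, 273, 289, 241, 198, 207, 209, 228, 224, 229, 215, 219, 216, 208, 203, 177, 154, 150, 130, 139, 161, 169, 177, 174, 184, 180, 174]
165 [281, 274, 280, 285, 247, 201, 211, 217, 219, 221, 210, 212, 211, 197, 190, 185, 174, 159, 149, 119, 146, 161, 180, 182, 176, 190, 186, 189]
175 [286, 290, 284, 288, 234, 192, 221, 216, 226, 222, 210, 217, 214, 192, 180, 170, 160, 140, 142, 121, 152, 169, 165, 179, 183, 181, 176, 189]
185 [277, 286, 291, 285, 286, 275, 252, 251, 236, 230, 220, 211, 211, 206, 193, 180, 164, 158, 157, 168, 164, 161, 172, 185, 185, 195, 184, 195]
195 [277, 284, 293, 304, 371, 440, 462, 477, 489, 470, 454, 426, 409, 398, 376, 340, 300, 255, 228, 225, 247, 266, 273, 268, 272, 276, 286, 280]
```

Request:
apply_moves:
  deltas:
    - [60,0.7,0.3,2,0,0,0.035]
    - [60,0,0,3,0,0,0]
    - [60,0,0,3,0,0,0]
    - [60,0,0,3,0,0,0]
    - [60,0,0,1.6,0,0,0]
    - [60,0,0,1.0,0,0,0]
    - [60,0,0,0.4,0,0,0]
    - [60,0,0,0,0,0,0]

```text
t: 6.3
position: [546.2, 228.9, 11.6]
eef_rot: [3.141, 0.002, -0.036]
ft_force: [0.3, 0.3, 0.7]
opening: 51.2
grip_force: 0.0
```

```bash
python3 -c "
from h import *
st()"
```

```text
t 6.30 p [546.2 228.9  11.6] rpy [ 3.141e+00  2.000e-03 -3.600e-02] bin x,y [ 94.1 431.5] F [0.3 0.3 0.7] open 51.2 grip 0.0 q6 1.89
```

Request:
apply_moves:
  deltas:
    - [60,0,0,0.2,0,0,0]
    - [0,0,0,0,0,0,0]
    - [0,0,0,0,0,0,0]
    - [0,0,0,0,0,0,0]
    - [0,0,0,0,0,0,0]
    - [0,0,0,0,0,0,0]
    - [0,0,0,0,0,0,0]
    - [0,0,0,0,0,0,0]

```text
t: 6.97
position: [547.1, 229.2, 11.5]
eef_rot: [-3.141, -0.002, -0.036]
ft_force: [-1.3, -0.7, 6.6]
opening: 11.8
grip_force: 58.8
```

```bash
python3 -c "
from h import *
st()"
```

```text
t 6.97 p [547.1 229.2  11.5] rpy [-3.141e+00 -2.000e-03 -3.600e-02] bin x,y [ 95.1 431.6] F [-1.3 -0.7  6.6] open 11.8 grip 58.8 q6 1.89
```

The opening of 11.8 mm is below the battery's diameter, so the grip is too high. I'll regrip about 3 mm lower.

Request:
apply_moves:
  deltas:
    - [35,0,0,0,0,0,0]
    - [35,0,0,0,0,0,0]
    - [35,0,0,0,0,0,0]
    - [35,0,0,0.2,0,0,0]
    - [35,0,0,0.2,0,0,0]
    - [35,0,0,0,0,0,0]
    - [35,0,0,0,0,0,0]
    - [35,0,0,0,0,0,0]

```text
t: 7.63
position: [546.5, 229.0, 6.6]
eef_rot: [3.142, -0.0, -0.036]
ft_force: [-1.4, -0.7, 5.2]
opening: 29.6
grip_force: 2.6
```

```bash
python3 -c "
from h import *
st()"
```

```text
t 7.63 p [546.5 229.    6.6] rpy [ 3.142 -0.    -0.036] bin x,y [ 94.4 431.5] F [-1.4 -0.7  5.2] open 29.6 grip 2.6 q6 1.89
```

Request:
apply_moves:
  deltas:
    - [35,0,0,-0.1,0,0,0]
    - [0,0,0,0,0,0,0]
    - [0,0,0,0,0,0,0]
    - [0,0,0,0,0,0,0]
    - [0,0,0,0,0,0,0]
    - [0,0,0,0,0,0,0]
    - [0,0,0,0,0,0,0]
    - [0,0,0,0,0,0,0]

```text
t: 8.3
position: [546.7, 229.1, 7.6]
eef_rot: [-3.141, -0.001, -0.036]
ft_force: [-0.5, -0.4, 5.1]
opening: 11.9
grip_force: 59.3
```

```bash
python3 -c "
from h import *
st()"
```

```text
t 8.30 p [546.7 229.1   7.6] rpy [-3.141e+00 -1.000e-03 -3.600e-02] bin x,y [ 94.7 431.5] F [-0.5 -0.4  5.1] open 11.9 grip 59.3 q6 1.89
```

The opening is the same as before, so it is an offset in the reading. Lifting.

Request:
apply_moves:
  deltas:
    - [0,0,0,-0.3,0,0,0]
    - [0,0,0,-1,0,0,0]
    - [0,0,0,-2,0,0,0]
    - [0,0,0,-3,0,0,0]
    - [0,0,0,-3,0,0,0]
    - [0,0,0,-3,0,0,0]
    - [0,0,0,-3,0,0,0]
    - [0,0,0,-3,0,0,0]

```text
t: 8.97
position: [545.9, 228.9, 192.1]
eef_rot: [3.141, 0.0, -0.036]
ft_force: [1.0, 0.5, -0.9]
opening: 11.8
grip_force: 58.6
```

```bash
python3 -c "
from h import *
st();c=snap('wrist','w2.png')"
```

```text
t 8.97 p [545.9 228.9 192.1] rpy [ 3.141  0.    -0.036] bin x,y [ 93.9 431.4] F [ 1.   0.5 -0.9] open 11.8 grip 58.6 q6 1.89
```

View pics/w2.png

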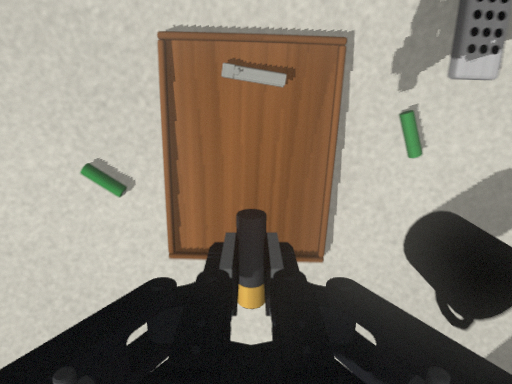

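The battery is held between the fingertips, near (250,260), and the tray and the bystanders are undisturbed.

Request:
apply_moves:
  deltas:
    - [0,-0.3,3.7,-0.8,0,0,0]
    - [0,-0.3,3.7,-0.8,0,0,0]
    - [0,-0.3,3.7,-0.8,0,0,0]
    - [0,-0.3,3.7,-0.8,0,0,0]
    - [0,-0.3,3.7,-0.8,0,0,0]
    - [0,-0.3,3.7,-0.8,0,0,0]
    - [0,-0.3,3.7,-0.8,0,0,0]
    - [0,-0.3,3.7,-0.8,0,0,0]

```text
t: 9.68
position: [510.9, -67.5, 254.9]
eef_rot: [3.141, -0.0, -0.036]
ft_force: [0.4, 0.2, -0.5]
opening: 11.9
grip_force: 58.7
```

Request:
apply_moves:
  deltas:
    - [0,-0.3,3.7,0,0,0,0]
    - [0,-0.3,3.7,0,0,0,0]
    - [0,-0.3,3.7,0,0,0,0]
    - [0,0,3.9,0,0,0,0]
    - [0,0,0,0,0,0,-0.11]
    - [0,0,0,0,0,0,-0.11]
    - [0,0,0,0,0,0,-0.11]
    - [0,0,0,0,0,0,-0.11]

```text
t: 10.35
position: [496.8, -215.8, 254.2]
eef_rot: [-3.141, 0.0, 0.408]
ft_force: [-0.0, 0.7, -0.2]
opening: 12.1
grip_force: 58.7
```

Request:
apply_moves:
  deltas:
    - [0,0,0,0,0,0,-0.11]
    - [0,0,0,0,0,0,-0.11]
    - [0,0,0,0,0,0,-0.11]
    - [0,0,0,0,0,0,-0.11]
    - [0,0,0,0,0,0,-0.11]
    - [0,0,0,0,0,0,-0.11]
    - [0,0,0,0,0,0,-0.11]
    - [0,0,0,0,0,0,-0.11]

```text
t: 11.02
position: [497.0, -215.3, 254.3]
eef_rot: [-3.141, -0.0, 1.289]
ft_force: [-0.1, 0.0, -1.4]
opening: 12.1
grip_force: 58.8
```

Request:
apply_moves:
  deltas:
    - [0,0,0,0,0,0,-0.11]
    - [0,0,0,0,0,0,-0.11]
    - [0,0,0,0,0,0,-0.11]
    - [0,0,0,0,0,0,-0.11]
    - [0,0,0,0,0,0,0]
    - [0,0,0,0,0,0,0]
    - [0,0,0,0,0,0,0]
    - [0,0,0,0,0,0,0]

```text
t: 11.68
position: [497.2, -215.5, 254.3]
eef_rot: [-3.142, 0.0, 1.722]
ft_force: [-0.3, -0.4, -0.8]
opening: 11.7
grip_force: 58.8
```

```bash
python3 -c "
from h import *
st();c=snap('wrist','w3.png');snap('scene','s4.png')"
```

```text
t 11.68 p [ 497.2 -215.5  254.3] rpy [-3.142  0.     1.722] bin x,y [-25.    0.5] F [-0.3 -0.4 -0.8] open 11.7 grip 58.8 q6 -0.69
```

View pics/w3.png

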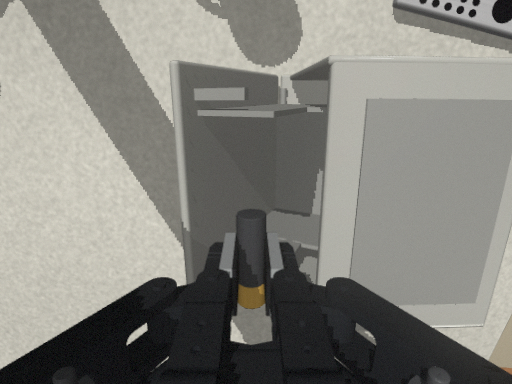

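The view is centred over the mouth: the flap edge is at column 180, the roof edge at about 325, and the battery between them. I'll descend and release.

Request:
apply_moves:
  deltas:
    - [0,0,0.5,1.5,0,0,0]
    - [0,0,0,2,0,0,0]
    - [0,0,0,2,0,0,0]
    - [0,0,0,2,0,0,0]
    - [0,0,0,1.4,0,0,0]
    - [0,0,0,0,0,0,0]
    - [0,0,0,0,0,0,0]
    - [0,0,0,0,0,0,0]

```text
t: 12.45
position: [503.0, -215.1, 166.3]
eef_rot: [3.14, 0.001, 1.724]
ft_force: [-0.0, 0.7, -0.1]
opening: 12.1
grip_force: 58.8
```

Request:
apply_moves:
  deltas:
    - [33,0,0,0,0,0,0]
    - [33,0,0,0,0,0,0]
    - [33,0,0,0,0,0,0]
    - [33,0,0,0,0,0,0]
    - [33,0,0,0,0,0,0]
    - [33,0,0,0,0,0,0]
    - [33,0,0,0,0,0,0]
    - [33,0,0,0,0,0,0]

```text
t: 13.12
position: [502.3, -214.7, 165.3]
eef_rot: [3.142, 0.0, 1.724]
ft_force: [-1.4, 1.0, 0.3]
opening: 28.2
grip_force: 0.0
```

Request:
apply_moves:
  deltas:
    - [33,0,0,-3,0,0,0]
    - [33,0,0,-3,0,0,0]
    - [33,0,0,-3,0,0,0]
    - [0,0,-3.5,-0.5,0,0,0]
    - [0,0,-3.5,0,0,0,0]
    - [0,0,-3.5,0,0,0,0]
    - [0,0,-2.5,0,0,0,0]
    - [0,0,0,0,0,0,0]

```text
t: 13.78
position: [369.4, -234.1, 260.5]
eef_rot: [-3.138, -0.0, 1.721]
ft_force: [-0.8, -0.1, -0.1]
opening: 0.2
grip_force: 0.0
```

```bash
python3 -c "
from h import *
st();c=snap('top','t4.png');w=snap('wrist','w4.png')
cv2.imwrite('pics/m4.png',np.vstack([cv2.resize(c['image'][120:230,310:450,::-1],(382,300)),cv2.resize(w['image'][:,:,::-1],(382,286))]))"
```

```text
t 13.78 p [ 369.4 -234.1  260.5] rpy [-3.138 -0.     1.721] bin x,y [-154.2    2.5] F [-0.8 -0.1 -0.1] open 0.2 grip 0.0 q6 -0.87
```

View pics/m4.png

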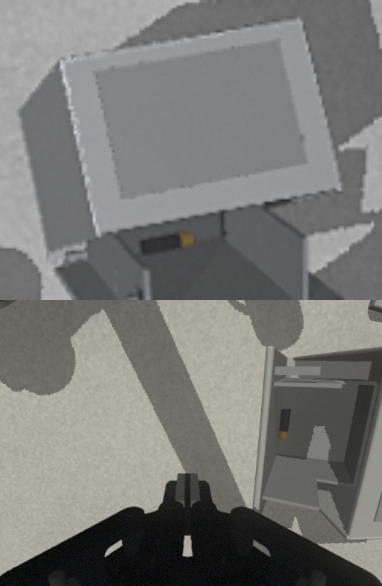

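Both halves show the battery lying on the bucket floor. I'll turn back and press the flap shut.

Request:
apply_moves:
  deltas:
    - [0,0,0,1.1,0,0,0.11]
    - [0,0,0,1.1,0,0,0.11]
    - [0,0,0,1.1,0,0,0.11]
    - [0,0,0,1.1,0,0,0.11]
    - [0,0,0,1.1,0,0,0.11]
    - [0,0,0,1.1,0,0,0.11]
    - [0,0,0,1.1,0,0,0.11]
    - [0,0,0,1.1,0,0,0.11]

```text
t: 14.55
position: [375.4, -234.6, 171.6]
eef_rot: [3.141, -0.001, 0.839]
ft_force: [0.8, -0.2, 0.6]
opening: 0.4
grip_force: 0.0
```

Request:
apply_moves:
  deltas:
    - [0,0,0,0.2,0,0,0.11]
    - [0,0,0,0,0,0,0.11]
    - [0,0,0,0,0,0,0.11]
    - [0,0,0,0,0,0,0.11]
    - [0,0,0,0,0,0,0.11]
    - [0,0,0,0,0,0,0.12]
    - [0,0,0,0,0,0,0]
    - [0,0,0,0,0,0,0]

```text
t: 15.22
position: [374.9, -234.6, 170.1]
eef_rot: [-3.142, -0.0, 0.178]
ft_force: [1.6, -0.4, 0.3]
opening: -0.1
grip_force: 0.0
```

```bash
python3 -c "
from h import *
st()"
```

```text
t 15.22 p [ 374.9 -234.6  170.1] rpy [-3.142 -0.     0.178] bin x,y [-148.8    1.1] F [ 1.6 -0.4  0.3] open -0.1 grip 0.0 q6 0.68
```

Request:
apply_moves:
  deltas:
    - [0,1.5,0,0,0,0,0.018]
    - [0,2,0,0,0,0,0]
    - [0,1,0,0,0,0,0]
    - [0,0.7,0,0,0,0,0]
    - [0,0.7,0,0,0,0,0]
    - [0,0.7,0,0,0,0,0]
    - [0,0.7,0,0,0,0,0]
    - [0,0.7,0,0,0,0,0]

```text
t: 15.88
position: [449.2, -222.0, 170.6]
eef_rot: [-3.141, 0.008, 0.158]
ft_force: [-8.5, -1.7, 8.0]
opening: -0.4
grip_force: 4.6
```

Request:
apply_moves:
  deltas:
    - [0,0.7,0,0,0,0,0]
    - [0,0.7,0,0,0,0,0]
    - [0,0.7,0,0,0,0,0]
    - [0,0.7,0,0,0,0,0]
    - [0,0.7,0,0,0,0,0]
    - [0,0.7,0,0,0,0,0]
    - [0,0.6,0,0,0,0,0]
    - [0,0.5,0,0,0,0,0]

```text
t: 16.55
position: [502.8, -213.9, 170.7]
eef_rot: [-3.141, 0.005, 0.157]
ft_force: [-6.1, 0.4, 5.1]
opening: -0.1
grip_force: 3.3
```

```bash
python3 -c "
from h import *
st()"
```

```text
t 16.55 p [ 502.8 -213.9  170.7] rpy [-3.141  0.005  0.157] bin x,y [-19.3   1.2] F [-6.1  0.4  5.1] open -0.1 grip 3.3 q6 0.89
```

Remaining to about +2 mm: 21 mm.

Request:
apply_moves:
  deltas:
    - [0,0.4,0,0,0,0,0]
    - [0,0.4,0,0,0,0,0]
    - [0,0.3,0,0,0,0,0]
    - [0,0.3,0,0,0,0,0]
    - [0,0.2,0,0,0,0,0]
    - [0,0.2,0,0,0,0,0]
    - [0,0,0,0,0,0,0]
    - [0,0,0,0,0,0,0]

```text
t: 17.22
position: [520.3, -211.1, 170.6]
eef_rot: [-3.141, 0.005, 0.157]
ft_force: [-6.2, -0.1, 4.7]
opening: 0.1
grip_force: 3.1
```

```bash
python3 -c "
from h import *
st()"
```

```text
t 17.22 p [ 520.3 -211.1  170.6] rpy [-3.141  0.005  0.157] bin x,y [-1.5  1.2] F [-6.2 -0.1  4.7] open 0.1 grip 3.1 q6 0.91
```

Request:
apply_moves:
  deltas:
    - [0,0.2,0,0,0,0,0]
    - [0,0.2,0,0,0,0,0]
    - [0,0,0,0,0,0,0]
    - [0,0,0,0,0,0,0]
    - [0,0,0,0,0,0,0]
    - [0,0,0,0,0,0,0]
    - [0,0,0,0,0,0,0]
    - [0,0,0,0,0,0,0]

```text
t: 17.88
position: [522.6, -210.7, 170.6]
eef_rot: [-3.141, 0.009, 0.157]
ft_force: [-9.2, -2.6, 7.0]
opening: -0.1
grip_force: 4.7
```

```bash
python3 -c "
from h import *
st()"
```

```text
t 17.88 p [ 522.6 -210.7  170.6] rpy [-3.141  0.009  0.157] bin x,y [0.8 1.2] F [-9.2 -2.6  7. ] open -0.1 grip 4.7 q6 0.91
```

It is at the stop again. Let go.

Request:
apply_moves:
  deltas:
    - [0,-1,0,0,0,0,0]
    - [0,-3,0,0,0,0,0]
    - [0,-4,0,0,0,0,0]
    - [0,-4,0,0,0,0,0]
    - [0,-4,0,0,0,0,0]
    - [0,0,0,-2,0,0,0]
    - [0,0,0,0,0,0,0]
    - [0,0,0,0,0,0,0]

```text
t: 18.55
position: [369.4, -236.0, 191.1]
eef_rot: [3.139, -0.003, 0.155]
ft_force: [0.7, 0.6, 0.2]
opening: -0.1
grip_force: 0.0
```

```bash
python3 -c "
from h import *
st();c=snap('top','t5.png')
cv2.imwrite('pics/t5c.png',cv2.resize(c['image'][110:270,110:450,::-1],(680,320)))"
```

```text
t 18.55 p [ 369.4 -236.   191.1] rpy [ 3.139e+00 -3.000e-03  1.550e-01] bin x,y [-154.5    0.7] F [0.7 0.6 0.2] open -0.1 grip 0.0 q6 0.69
```

View pics/t5c.png

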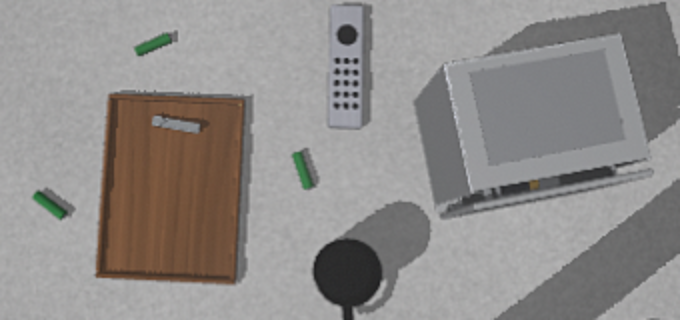

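The flap is shut, with its edge from (440,213) to (652,172) as at the start. The battery's brass band shows inside the bin at (535,184), the tray holds only the clipper, and the bystanders are in place.

```bash
python3 -c "
from h import *
print(bot.job_done())"
```

```text
the job is handed in; nothing more can be done
None
```

The battery is in the tilt-out bin and the flap is pressed shut and was still closed in the last picture. The clipper, mug and remote are undisturbed. I handed the job in at about 18.6 s, and no verdict was reported.

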